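# Scrap the bush that came out without a collar

## Robot

A 6-joint arm with a two-finger parallel gripper is mounted at the origin on a cart in front of the work surface, level with it; the furniture and walls round the work are solid. World frame = base frame: x ahead of the robot, y to its left, z up, the work surface at z = 0. Lengths are in m, angles in rad, forces in N, time in s.
With the tool pointing down it reaches from about 0.375 to 0.975 m from the base axis. Payload 3.8 kg.
Tool frame: the origin (TCP) lies midway between the tips of the shut fingers; the grasp point (between the pads) lies 19 mm behind it (pinch_z is the distance from the TCP to the grasp point, in m); z points along the fingers, x is the direction in which the jaws open and shut, and the axes are right-handed (so a half turn about z gives the same grasp; the last joint's range is limited). The gripper opens to 85 mm and grips with 20 to 120 N. Pads are 22 mm wide; open, the fingers measure 114 mm over their backs; the gripper's body (76 mm by 85 mm) begins 54 mm behind the grasp point. The pads swing forward as they close: fully open they stand 13 mm farther back than shut.
Start: joints at [1.184, 0.264, 1.604, -0, 1.274, -0.037], TCP at [0.231, 0.634, 0.231] pointing down, gripper open.
Joint ranges: [-2.63, 2.63], [-0.94, 2.18], [0.31, 2.57], [-1.31, 4.45], [0, 2.66], [-2.55, 2.55]. Speed limits (rad/s): [2.57, 2.57, 3.14, 3.14, 3.14, 3.14].

## Interface

Orientations are given as [roll, pitch, yaw] about the fixed x, y, z axes, in that order (R = Rz(yaw) Ry(pitch) Rx(roll)).
In Python, from bench import state, get_image, camera_info, finish_job, pinch_z gives the robot as it stands.
- The arm moves only by the tool move_arm, never from a script. Its argument "increments" is text: rows parted by semicolons, each of 7 numbers parted by spaces: the shift along the tool's x, y, z in cm, then the turn, a rotation vector about the tool's x, y, z in rad, then the gripper command: -1 is fully open, 1 is shut, values between are in proportion. A call has 1 to 20 rows; each row is the pose to reach, as a shift and turn from the pose commanded when the call began, along the tool's axes at that moment; what a row does not reach only later rows make up. A row lasts 1/8 s, in which the tool goes at most 62.5 mm and 10.7 degrees, less where a joint would pass 70% of its speed; a pose out of reach is approached as far as the arm can. A call with a gripper value outside its range is refused whole. The fingers move at their own pace and stop on an object; "force" is the grip in N (left out, the last holds). Time passes only in rows, so rows that repeat a pose let the fingers close. It gives the time, the measured TCP pose, the force and the opening at its end, in the units of the state.
- state(): the state, without advancing time (a new reading comes with each control period).
- get_image(name): name is "side" or "top"; returns (picture, depth): 400x640x3 uint8, blue, green, red; 400x640 float32, m along the optical axis (not along the pixel's ray), 0 where there is no reading.
- camera_info(name): a dict with "fovy" (degrees; the focal length in pixels is half the picture's height over the tangent of half this angle, whatever the lens; pixels are square), "cx", "cy" (the principal point, pixels), "dist_coeffs" ([k1, k2, p1, p2, k3] as OpenCV has them; the pictures are not rectified), "world_from_camera" (4x4, takes a point from camera to world coordinates). Camera axes: x right, y down, z forward; pixel columns grow to the right and rows downward; lengths in m; the calibration is good to about 2 mm. A picture is of the moment at which its call begins. camera_info takes no time and is no camera call.
- finish_job(): hands the job in, once; it reports no verdict.
The state is a dict: "time_s": time; "joint_pos": joint angles; "joint_velocities": joint speeds; "effort": joint torques, N m; "eef_pos": TCP position; "tool_rot": TCP orientation; "force": force on the tool from outside, world axes, zero at the start; "wrist_torque": the same for the moment, N m; "grip_width": finger opening in m.
Only numpy, scipy, OpenCV 4.12 (cv2) and the standard library are available. Lean on these libraries where they do the work, as an engineer would, in place of code of your own. Each camera call takes 0.05 s, during which the arm holds its last target. There are 200 camera calls.

## Task

Of the three turned aluminium bushes on the bench, one came off the lathe without its collar: that one is scrap. Pick it up, push the sprung flap in the top of the grey scrap box down with it, and while still holding the flap well open let the bush drop through the slot; once it has dropped, draw out so that the flap springs shut over it. Leave the two collared bushes where they stand.

Things in the scene. Friction and masses are not known exactly. Their poses are not given: they have to be found in the camera images.
- plain_bush: The reject: a plain aluminium bush (short thick-walled tube), 36 mm outside diameter, 30 mm high, 20 mm bore, no collar, about 65 g. It stands upright on the bench, among other small round things. Origin: centre of its underside; z along its axis.
- collared_bush_a: A good bush: the same tube, 36 mm diameter and 30 mm high, but with a collar of 52 mm diameter and 8 mm height round its foot. Stands upright, collar down. Origin: centre of its underside. Must be left where it stands.
- collared_bush_b: The second good bush, the same as the other collared one. Origin: centre of its underside. Must be left where it stands.
- scrap_box: Closed grey sheet-metal box fixed to the bench, 200 mm (its x) by 220 mm (its y), 190 mm high, yaw within 20 degrees. Origin: centre of its underside, z up. Slot in its top: x -30 to +62, y -82 to +82 mm, filled by a steel flap hinged along x = +62 mm (hinge barrel stands 5 mm proud); its free edge, x = -27 mm, swings down into the box. Hollow below the 4 mm top, floor at z = 4 mm.
- flap_press (a point): Point fixed to the box: where to press the flap, on its upper face when shut, at the box's x = +25 mm, y = 0, z = 188 mm (2 mm below the top), 37 mm from the hinge; axes as the box's. Room for fingers is greatest if they close along the box's y (slot 164 mm long). A held bush pushed here to 50 mm below this point opens the flap about 60 degrees; let go, it slides off down the flap.
- scrap_flap (a joint): Angle of the flap, rad: 0 shut (level with the top), growing as its free edge swings down into the box, at most 1.35. A spring shuts it: 0.16 Nm to start it, 0.34 Nm at 1.1 rad, so 5 to 10 N of push at the press point; a bush's weight alone does not open it. It shuts by itself when let go.
Not all that is in view belongs to the job. Leave any green or purple look-alike of the plain_bush alone.

How it is judged:
By the outcome, as a careful person would: the job done as asked, in the order asked, and still so for the second after the job is handed in, with the robot touching nothing.
It also fails if it takes over 42 s, if anything falls off the work surface, if the arm or the gripper's body presses on something with over 40 N, if the wrist force passes 120 N, or if a joint passes its speed limit or range.

## Working session

There is one attempt and no reset: what is moved stays moved. The work goes in short steps, Python scripts to look and compute and a tool call to move; the robot and the scene stay as the last step left them, time stands still between calls to the robot, and variables do not carry over. Pictures are saved under pics/ and viewed, about 8 in all and at most 12, crops included, and the job is handed in when it is done.

Besides the shell and the picture viewer there is one more tool, called after "Call:" in YAML: its name, and indented under it one key for each argument. move_arm: Moves the arm, as the interface text tells. Its arguments: {"type":"object","properties":{"increments":{"type":"string"},"force":{"type":"number"}},"required":["increments"]}

```bash
mkdir -p pics
cat > h.py <<'E'
import numpy as np, cv2
from bench import *
def cam(n):
    c=camera_info(n); f=200/np.tan(np.radians(c["fovy"])/2)
    return np.array([[f,0,c["cx"]],[0,f,c["cy"]],[0,0,1.]]),np.array(c["dist_coeffs"],float),np.array(c["world_from_camera"])
def ray(n,uv):
    K,d,T=cam(n); p=cv2.undistortPoints(np.array(uv,float).reshape(-1,1,2),K,d).reshape(-1,2)
    return T[:3,3],np.c_[p,np.ones(len(p))]@T[:3,:3].T
def onplane(n,uv,z):
    o,r=ray(n,uv); return o+r*((z-o[2])/r[:,2])[:,None]
def cloud(n,D):
    v,u=np.mgrid[0:400,0:640]; o,r=ray(n,np.c_[u.ravel(),v.ravel()])
    return (o+r*D.ravel()[:,None]).reshape(400,640,3)
E
python3 - <<'E'
from h import *
for n in("top","side"):
    im,D=get_image(n); cv2.imwrite(f"pics/{n}0.png",im); np.save(f"pics/{n}0.npy",D)
    print(n,cam(n)[2].round(3).tolist(),D.min(),D.max())
print(state())
E
```

```text
top [[-0.026, -0.994, 0.106, 0.474], [-1.0, 0.026, -0.001, 0.114], [-0.002, -0.106, -0.994, 1.099], [0.0, 0.0, 0.0, 1.0]] 0.0 1.8609883
side [[0.985, -0.04, 0.167, 0.403], [-0.17, -0.359, 0.918, -0.728], [0.023, -0.932, -0.361, 0.479], [0.0, 0.0, 0.0, 1.0]] 0.0 2.9888396
{'time_s': 0.1, 'joint_pos': array([ 1.18410229e+00,  2.64688028e-01,  1.60527964e+00,  2.49819962e-05,
        1.27370992e+00, -3.68788013e-02]), 'joint_velocities': array([-6.32114241e-04, -2.08643074e-03, -2.21099855e-03,  2.57999753e-04,
        2.44784487e-03,  3.05790834e-05]), 'effort': array([-3.64312164e-04, -5.16711867e+01, -3.68587196e+01, -6.71195971e-05,
        6.24297943e-03, -7.77966670e-05]), 'eef_pos': array([0.23106122, 0.63349254, 0.23005686]), 'tool_rot': array([-3.14149192e+00,  2.08264325e-03,  1.22097386e+00]), 'force': array([-1.12917998,  0.15794904, -0.0079751 ]), 'wrist_torque': array([ 0.01392953, -0.00188881, -0.08606759]), 'grip_width': 0.08574973523088433}
```

View pics/top0.png

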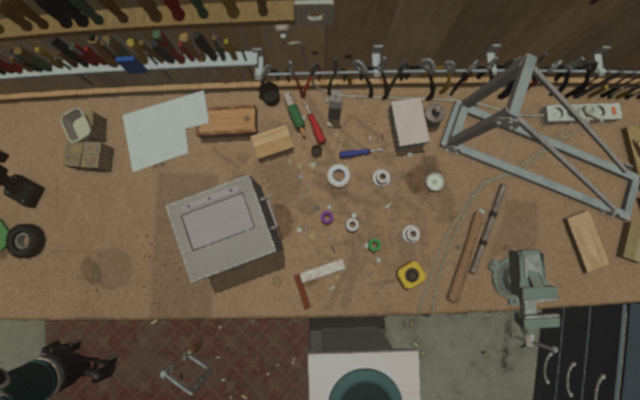

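View pics/side0.png

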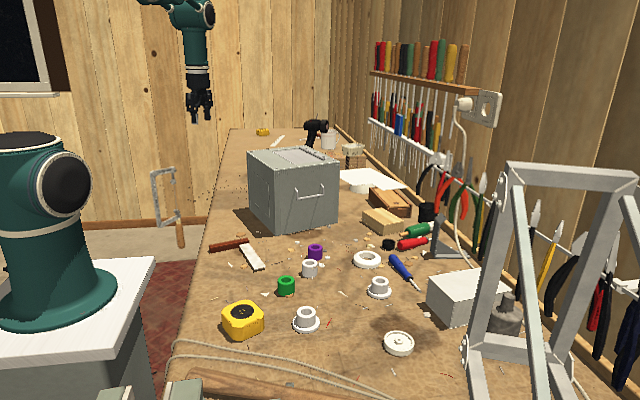

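Run:
```python
from h import *
im=cv2.imread("pics/top0.png"); si=cv2.imread("pics/side0.png")
Dt=np.load("pics/top0.npy");Ds=np.load("pics/side0.npy")
P=cloud("top",Dt);Q=cloud("side",Ds)
a=cv2.resize(im[155:265,300:450],None,fx=4,fy=4,interpolation=cv2.INTER_CUBIC)
b=cv2.resize(si[235:345,220:420],None,fx=3,fy=3,interpolation=cv2.INTER_CUBIC)
c=np.zeros((600,600,3),np.uint8)
c=np.zeros((a.shape[0]+0,600,3),np.uint8);c[:,:600]=a
out=np.vstack([cv2.resize(a,(450,330)),cv2.resize(b,(450,248))]);cv2.imwrite("pics/crop.png",out)
# objects at height 22-40 mm (top view)
for n,C in(("top",P),("side",Q)):
    z=C[...,2]; m=((z>.022)&(z<.036)&(C[...,0]>.3)&(C[...,0]<.62)&(C[...,1]<.12)&(C[...,1]>-.25)).astype(np.uint8)
    k,l,s,ce=cv2.connectedComponentsWithStats(m)
    for i in range(1,k):
        if s[i,4]>25: 
            p=C[l==i]; print(n,ce[i].round(1),s[i,2:].tolist(),"z",np.percentile(p[:,2],[50,95]).round(4),"mid",((p.min(0)+p.max(0))/2)[:2].round(4),"span",np.ptp(p,axis=0)[:2].round(3), "ray30",onplane(n,[ce[i]],.03)[0].round(4))
# box top
z=P[...,2]; m=((z>.18)&(z<.2)).astype(np.uint8); m[:, :150]=0;m[:,290:]=0;m[:160]=0;m[300:]=0
p=P[m>0]; print("boxz",np.median(p[:,2]),len(p))
r=cv2.minAreaRect((p[:,:2]*1000).astype(np.float32)); print(r)
```

```text
top [326.4 216.5] [12, 12, 85] z [0.0303 0.0328] mid [0.5416 0.095 ] span [0.032 0.032] ray30 [0.5415 0.0952 0.03  ]
top [352.1 224.4] [14, 12, 92] z [0.03   0.0332] mid [0.5169 0.0213] span [0.032 0.038] ray30 [0.517  0.0226 0.03  ]
top [412.6 234.1] [13, 13, 94] z [0.0297 0.0326] mid [ 0.4849 -0.1511] span [0.034 0.035] ray30 [ 0.4845 -0.1496  0.03  ]
top [374.5 244.6] [13, 13, 90] z [0.0298 0.0327] mid [ 0.4569 -0.0384] span [0.034 0.034] ray30 [ 0.4579 -0.0391  0.03  ]
top [410.9 274.2] [29, 28, 364] z [0.0341 0.0359] mid [ 0.371  -0.1401] span [0.076 0.078] ray30 [ 0.3715 -0.1396  0.03  ]
side [314.9 248. ] [15, 11, 117] z [0.0295 0.0319] mid [0.5422 0.0921] span [0.035 0.036] ray30 [0.5411 0.0874 0.03  ]
side [311.1 263.9] [23, 11, 166] z [0.029  0.0316] mid [0.5254 0.0197] span [0.049 0.038] ray30 [0.521 0.015 0.03 ]
side [285.9 281.1] [17, 13, 172] z [0.0295 0.0317] mid [ 0.4591 -0.0402] span [0.034 0.037] ray30 [ 0.4587 -0.0461  0.03  ]
side [241.7 316.5] [43, 33, 806] z [0.0346 0.0359] mid [ 0.3704 -0.1437] span [0.076 0.076] ray30 [ 0.3702 -0.149   0.03  ]
side [305.8 313.3] [19, 17, 227] z [0.0296 0.0314] mid [ 0.4862 -0.1514] span [0.034 0.038] ray30 [ 0.4856 -0.1559  0.03  ]
boxz 0.18988684379174348 7105
((510.3504333496094, 359.46514892578125), (201.46437072753906, 219.45138549804688), 19.24442481994629)
```

View pics/crop.png

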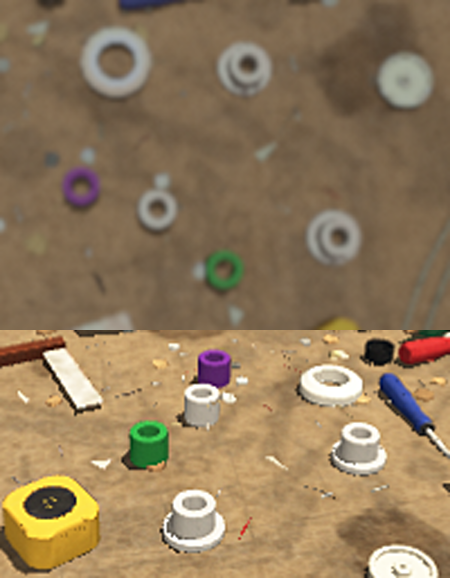

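Candidates in the top view: the collared bushes are at (381,177) and (411,234), and both show a wide foot in the side view. The plain bush is at (352,225), or (309,268) in the side view: silver, 30 mm high, no foot. The purple one at (327,217) and the green one at (375,244) are decoys, and (339,176) and (434,182) are a flat ring and a disc. The crop confirms the target, which I measure at (0.518, 0.021). The box centre is (0.510, 0.3595) with yaw 0.336.

Call:
move_arm:
  increments: "-47.7 48 0 0 0 -0.684 -1;-47.7 48 0 0 0 -0.684 -1;-47.7 48 0 0 0 -0.684 -1;-47.7 48 0 0 0 -0.684 -1;-47.7 48 0 0 0 -0.684 -1;-47.7 48 0 0 0 -0.684 -1;-47.7 48 0 0 0 -0.684 -1;-47.7 48 0 0 0 -0.684 -1;-47.7 48 0 0 0 -0.684 -1;-47.7 48 0 0 0 -0.684 -1;-47.7 48 0 0 0 -0.684 -1;-47.7 48 0 0 0 -0.684 -1;-47.7 48 13 0 0 -0.684 -1;-47.7 48 13 0 0 -0.684 -1;-47.7 48 13 0 0 -0.684 -1;-47.7 48 13 0 0 -0.684 -1;-47.7 48 13 0 0 -0.684 -1"
  force: 60

```text
time_s: 2.22
eef_pos: [0.5214, 0.0219, 0.1046]
tool_rot: [3.136, 0.002, 1.905]
force: [0.4, 0.3, 0.4]
grip_width: 0.0851
```

Run:
```python
from h import *
im,D=get_image("side"); s=state(); print(s["eef_pos"],s["tool_rot"])
Q=cloud("side",D)
m=(abs(Q[...,0]-.518)<.03)&(abs(Q[...,1]-.021)<.03)&(Q[...,2]>.006)&(Q[...,2]<.034)
p=Q[m]; print(len(p),np.percentile(p,[1,50,99],axis=0).round(4))
for zl in((.006,.014),(.014,.022),(.027,.033)):
    q=p[(p[:,2]>zl[0])&(p[:,2]<zl[1])]; print(zl,q.min(0).round(4),q.max(0).round(4))
cv2.imwrite("pics/s1.png",cv2.resize(im[120:320,220:420],None,fx=3,fy=3))
```

```text
[0.52135452 0.02178895 0.10449711] [3.13625211e+00 1.83550652e-03 1.90541782e+00]
267 [[0.5007 0.0031 0.0067]
 [0.5186 0.0114 0.025 ]
 [0.5466 0.036  0.0323]]
(0.006, 0.014) [0.5006 0.0021 0.006 ] [0.5355 0.0194 0.0139]
(0.014, 0.022) [0.5008 0.0033 0.0145] [0.5352 0.034  0.0218]
(0.027, 0.033) [0.5007 0.0008 0.0271] [0.5475 0.0387 0.0328]
```

View pics/s1.png

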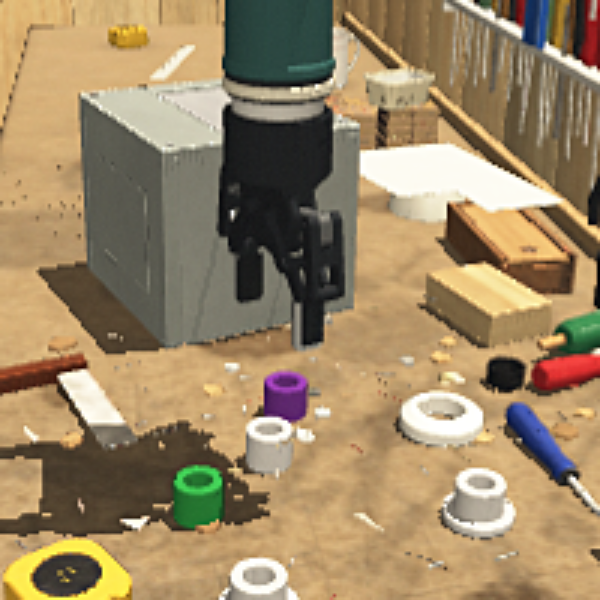

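The picture shows the open gripper hanging above and behind the plain bush, which stands at crop (270,445) without a collar. The arm sits about 3 mm off its command, so I correct for that as I descend.

Call:
move_arm:
  increments: "0 -0.35 3 0 0 0 -1;0 -0.35 6 0 0 0 -1;0 -0.35 8 0 0 0 -1;0 -0.35 9.6 0 0 0 -1;0 -0.35 9.6 0 0 0 -1;0 -0.35 9.6 0 0 0 -1"

```text
time_s: 3.02
eef_pos: [0.5167, 0.0204, 0.0064]
tool_rot: [3.14, 0.001, 1.905]
force: [-0.2, -0.5, 0.0]
grip_width: 0.0854
```

Call:
move_arm:
  increments: "0 0.1 0.3 0 0 0 -1;0 0.1 0.3 0 0 0 1;0 0.1 0.3 0 0 0 1;0 0.1 0.3 0 0 0 1;0 0.1 0.3 0 0 0 1;0 0.1 0.3 0 0 0 1;0 0.1 0.3 0 0 0 1;0 0.1 0.3 0 0 0 1"
  force: 60

```text
time_s: 4.03
eef_pos: [0.5169, 0.0207, 0.0027]
tool_rot: [3.141, 0.0, 1.905]
force: [1.1, -0.4, 5.5]
grip_width: 0.0342
```

Call:
move_arm:
  increments: "0 0 -6 0 0 0 1;0 0 -12 0 0 0 1;0 0 -18 0 0 0 1;0 0 -24 0 0 0 1;0 0 -26 0 0 0 1;0 0 -26 0 0 0 1"

```text
time_s: 4.78
eef_pos: [0.5169, 0.0207, 0.263]
tool_rot: [3.14, 0.001, 1.905]
force: [0.3, -0.4, -2.3]
grip_width: 0.0342
```

Call:
move_arm:
  increments: "6 2.4 0 0 0 0 1;12 4.8 0 0 0 0 1;18 7.2 0 0 0 0 1;24 9.6 0 0 0 0 1;29 11.7 0 0 0 0 1;32.2 13 0 0 0 0 1;32.2 13 0 0 0 0 1;32.2 13 0 0 0 0 1"

```text
time_s: 5.78
eef_pos: [0.5323, 0.3663, 0.2589]
tool_rot: [-3.136, 0.002, 1.905]
force: [-0.3, -1.1, -0.4]
grip_width: 0.0344
```

Run:
```python
from h import *
im,D=get_image("side"); it,_=get_image("top"); s=state(); print(s["eef_pos"],s["tool_rot"],s["grip_width"],s["force"],s["time_s"])
cv2.imwrite("pics/s2.png",np.hstack([cv2.resize(im[40:240,200:380],None,fx=2.2,fy=2.2),cv2.resize(it[150:310,140:290],(380,440))]))
```

```text
[0.53312533 0.36590808 0.2605387 ] [-3.13874961e+00  1.03894027e-03  1.90381806e+00] 0.03416152820824843 [0.60845513 0.11436096 0.28580789] 5.875
```

View pics/s2.png

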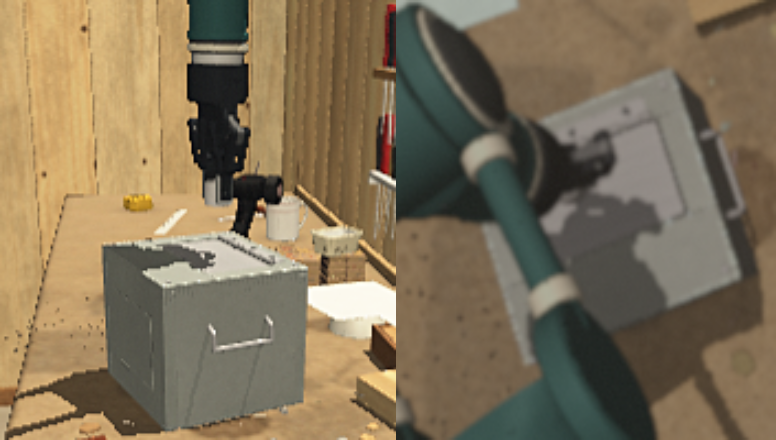

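The bush hangs in the fingers over the flap, at about (215,190) on the left. The hinge screws lie on the far (+x) edge, as expected. Now I push down.

Call:
move_arm:
  increments: "0 0 3 0 0 0 1;0 0 5.5 0 0 0 1;0 0 7 0 0 0 1;0 0 8.5 0 0 0 1;0 0 10 0 0 0 1;0 0 11.5 0 0 0 1;0 0 12.6 0 0 0 1;0 0 12.6 0 0 0 1;0 0 12.6 0 0 0 1"

```text
time_s: 7.0
eef_pos: [0.5305, 0.3659, 0.1347]
tool_rot: [-3.134, 0.0, 1.904]
force: [-5.5, -1.2, -1.3]
grip_width: 0.0344
```

Run:
```python
from h import *
im,D=get_image("side"); it,_=get_image("top"); s=state(); print(s["eef_pos"],s["tool_rot"],s["grip_width"],s["force"],s["time_s"])
cv2.imwrite("pics/s3.png",np.hstack([cv2.resize(im[80:240,220:360],(420,480)),cv2.resize(it[150:310,140:290],(380,480))]))
```

```text
[0.53053468 0.36587031 0.13466283] [-3.13402899e+00  5.49024083e-04  1.90429048e+00] 0.03474842736499948 [-6.77600944 -1.79512418 -1.66358913] 7.1
```

View pics/s3.png

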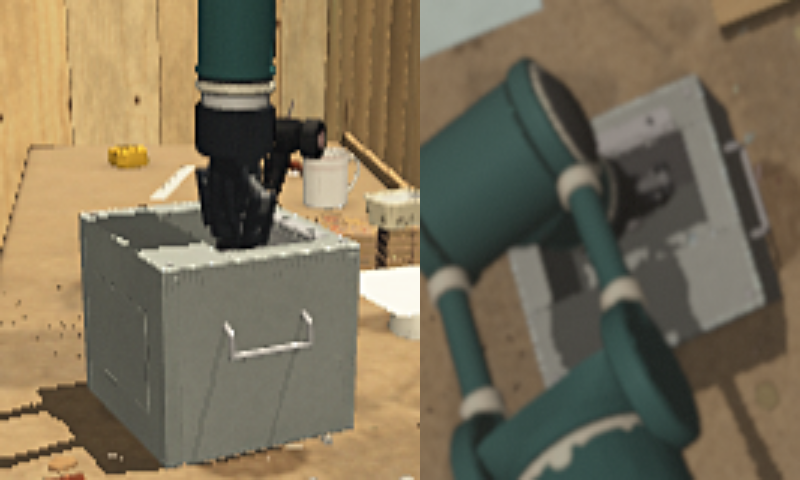

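The flap is open in both views and the fingers are inside the slot, clear of its sides. I release here and hold still so the bush can fall.

Call:
move_arm:
  increments: "0 0 0 0 0 0 -0.4;0 0 0 0 0 0 -0.4;0 0 0 0 0 0 -0.4;0 0 0 0 0 0 -0.4;0 0 0 0 0 0 -0.4;0 0 0 0 0 0 -0.4;0 0 0 0 0 0 -0.4;0 0 0 0 0 0 -0.4;0 0 0 0 0 0 -0.4;0 0 0 0 0 0 -0.4;0 0 0 0 0 0 -0.4;0 0 0 0 0 0 -0.4"

```text
time_s: 8.6
eef_pos: [0.5318, 0.3661, 0.1359]
tool_rot: [-3.137, 0.001, 1.904]
force: [-6.0, -2.5, 0.9]
grip_width: 0.0597
```

Run:
```python
from h import *
im,D=get_image("side"); it,Dt=get_image("top"); s=state(); print(s["eef_pos"],s["tool_rot"],s["grip_width"],s["force"],s["time_s"])
P=cloud("top",Dt); c=np.array([.5104,.3595]);a=.336;d=P[...,:2]-c
bx=d@[np.cos(a),np.sin(a)];by=d@[-np.sin(a),np.cos(a)]
m=(bx>-.03)&(bx<.06)&(abs(by)<.08)&(P[...,2]<.18)&(Dt>0)
for lo in np.arange(-.03,.06,.015):
    k=m&(bx>=lo)&(bx<lo+.015); print(lo.round(3),k.sum(),np.percentile(P[k][:,2],[5,50,95]).round(3) if k.any() else "")
cv2.imwrite("pics/s4.png",np.hstack([cv2.resize(im[80:240,220:360],(420,480)),cv2.resize(it[170:290,160:280],(380,480))]))
```

```text
[0.53181169 0.36613706 0.13591992] [-3.13701142e+00  7.29903748e-04  1.90447293e+00] 0.059501384513280825 [-5.3865376  -2.77679926  1.35515056] 8.7
-0.03 1 [0.031 0.031 0.031]
-0.015 166 [0.002 0.005 0.035]
0.0 200 [0.002 0.005 0.116]
0.015 227 [0.001 0.006 0.136]
0.03 63 [0.141 0.151 0.163]
0.045 114 [0.164 0.172 0.179]
```

View pics/s4.png

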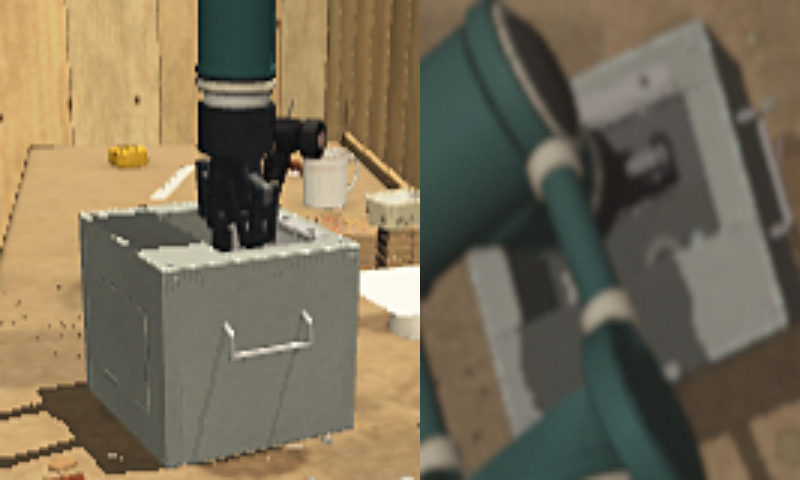

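The flap is still held at about 57° by depth. On the right at (655,250), the bush's rim shows on the box floor with z about 0.034 m, which is the 4 mm floor plus the 30 mm bush. It has dropped, so I draw out.

Call:
move_arm:
  increments: "0 0 -2 0 0 0 -0.4;0 0 -4 0 0 0 -0.4;0 0 -6 0 0 0 -0.4;0 0 -8 0 0 0 -0.4;0 0 -12 0 0 0 -0.4;0 0 -17 0 0 0 -0.4;0 0 -17 0 0 0 -0.4;-6 -2 -17 0 0 0 -0.4;-12 -4 -17 0 0 0 -0.4;-18 -6 -17 0 0 0 -0.4;-24 -8 -17 0 0 0 -0.4;-30 -10 -17 0 0 0 -0.4;-30 -10 -17 0 0 0 -0.4;-30 -10 -17 0 0 0 -0.4"

```text
time_s: 10.45
eef_pos: [0.5375, 0.0511, 0.306]
tool_rot: [3.142, -0.001, 1.903]
force: [-0.2, -0.2, 0.1]
grip_width: 0.0597
```

Run:
```python
from h import *
im,D=get_image("side"); it,Dt=get_image("top"); s=state(); print(s["eef_pos"],s["grip_width"],s["force"],s["time_s"])
P=cloud("top",Dt); c=np.array([.5104,.3595]);a=.336;d=P[...,:2]-c
bx=d@[np.cos(a),np.sin(a)];by=d@[-np.sin(a),np.cos(a)]
m=(bx>-.025)&(bx<.055)&(abs(by)<.075)&(P[...,2]<.21)&(Dt>0)
print("flap z",m.sum(),np.percentile(P[m][:,2],[1,50,99]))
cv2.imwrite("pics/s5.png",np.vstack([im[100:380,160:480],it[120:300,140:460]]))
```

```text
[0.53756948 0.05242224 0.3060782 ] 0.0597673381157427 [-0.19592305  0.68058987 -0.36985573] 10.55
flap z 2048 [0.0034604  0.18869502 0.19252226]
```

View pics/s5.png

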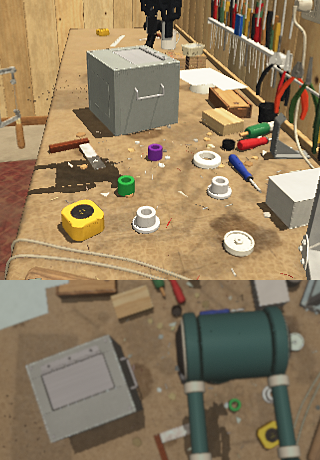

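```bash
python3 -c "
from bench import *
print(finish_job())"
```

```text
the job is handed in; nothing more can be done
None
```

I picked up the plain bush, pushed the flap down with it, and let it drop through the slot while the fingers held the flap open. Then I drew straight out and moved clear of the box. The job was handed in at about 10.6 s.

**Flap when the bush dropped:** depth readings put the flap at about 57° after release. What looked like the bush's rim was visible inside the box at about 0.03 m, consistent with a 30 mm bush on the 4 mm floor.

**Flap afterwards:** its median height was 0.189 m, level with the top. About 1% of the depth pixels there still read at floor level. I took those to be the narrow gap at the flap's free edge and did not check further.

**The other pieces:** by eye in the last side picture, both collared bushes and the green and purple look-alikes stand where they did; I did not re-measure them.

**Robot at hand-in:** it was touching nothing and the force reading was near zero. The highest reading I saw was about 7 N.

**Disagreements:** the arm settled 3–5 mm off its command on the first approach, which I corrected from the measured pose. The grip width read 34 mm on the 36 mm bush.

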